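# Load the batch plate and zero the counter

### The arm

A 7-joint arm with a two-finger parallel gripper is mounted at the origin on the work surface. World frame = base frame: x ahead of the robot, y to its left, z up, the work surface at z = 0. Lengths are in m, angles in rad, forces in N, time in s.
With the tool pointing down it reaches from about 0.425 to 0.875 m from the base axis. Payload 8.4 kg.
Tool frame: the origin (TCP) lies where the fingers leave the gripper's body, on its centre line; the fingertips stand finger_overhang ahead of it and the grasp point (between the pads) lies 51 mm ahead of it (finger_overhang is the distance from the TCP to the fingertips, in m); z points along the fingers, y is the line along which they close (so a half turn about z gives the same grasp; the last joint's range is limited). The gripper opens to 87 mm and grips with 3 to 60 N. Pads are 19 mm wide; open, the fingers measure 117 mm over their backs; the gripper's body (75 mm by 190 mm) begins 51 mm behind the grasp point.
Start: joints at [-1.293, 0.333, 0.04, 1.465, -0.013, 1.343, -0.059], TCP at [0.239, 0.604, 0.292] pointing down, gripper open.
Joint ranges: [-2.58, 2.58], [-0.38, 2.09], [-1.3, 1.39], [0.25, 2.4], [-1.5, 4.64], [0.08, 2.09], [-2.65, 2.65]. Speed limits (rad/s): [2.22, 2.22, 2.79, 2.79, 3.14, 3.14, 3.14].

### API

Orientations are given as a 3x3 rotation matrix whose columns are the frame's x, y, z axes.
In Python, from plant import get_state, grab_frame, hand_in, finger_overhang gives the robot as it stands.
- The arm moves only by the tool apply_moves, never from a script. Its argument "deltas" is text: rows parted by semicolons, each of 7 numbers parted by spaces: the turn, a rotation vector about the tool's x, y, z as a fraction of full scale, then the shift along the tool's x, y, z as a fraction of full scale, then the opening, from -1 (shut) to 1 (fully open). In form: rx ry rz tx ty tz jaw; .... A call has 1 to 10 rows; each row is the pose to reach, as a shift and turn from the pose commanded when the call began, along the tool's axes at that moment; what a row does not reach only later rows make up. Full scale, the value 1, is 0.25 m for a shift and pi/2 rad for a turn. A row lasts 1/12 s, in which the tool goes at most 41.7 mm and 7.16 degrees, less where a joint would pass 70% of its speed; a pose out of reach is approached as far as the arm can. A call with a number of a shift or a turn outside -1 to 1 is refused whole. A call with a gripper value outside its range is refused whole. The fingers move at their own pace and stop on an object; the grip force is fixed at half the most. Time passes only in rows, so rows that repeat a pose let the fingers close. It gives the time, the measured TCP pose, the force, the opening and the grip force at its end, in the units of the state.
- get_state(): the state, without advancing time (a new reading comes with each control period).
- grab_frame(name): name is "scene" or "top" or "wrist"; returns a dict with "img" (400x640x3 uint8, red, green, blue), "depth" (400x640 float32, m along the optical axis (not along the pixel's ray), 0 where there is no reading), "intrinsics" (3x3 intrinsics, pixels), "cam_to_world" (4x4, takes a point from camera to world coordinates); the wrist camera has in their place "tool_from_camera" (4x4, takes a point from camera to tool coordinates, whose origin is the TCP and whose axes are the flange's). Camera axes: x right, y down, z forward; pixel columns grow to the right and rows downward; lengths in m; the calibration is good to about 2 mm. The wrist camera is an equidistant fisheye: a pixel r from the principal point sees the ray r / f radians off the axis. A picture is of the moment at which its call begins: read the wrist's pose just before it.
- hand_in(): hands the job in; it is judged then, once.
The state is a dict: "clock": time; "q": joint angles; "joint_vel": joint speeds; "joint_torque": joint torques, N m; "position": TCP position; "tcp_rot": TCP orientation; "wrist_force": force on the tool from outside, world axes, zero at the start; "torque": the same for the moment, N m; "width": opening from 0.0 (shut) to 1.0 (fully open); "grasp_force": force on a finger pad.
Only numpy, scipy, OpenCV 4.12 (cv2) and the standard library are available. Lean on these libraries where they do the work, as an engineer would, in place of code of your own. Each camera call takes 0.05 s, during which the arm holds its last target. There are 200 camera calls.

### The job

Start a new batch at the inspection bench: draw the orange batch plate out of its grey holder, lay it down flat and let go of it, then take it again and slide it nose first fully home into the slot of the white counting station, its black raised grip staying outside. After that, turn the station's red reset knob counter-clockwise back to its zero stop. Leave the bin, the casting, the bottle and the brush where they are.

Things in the scene. Friction and masses are not known exactly. Their poses are not given: they have to be found in the camera images.
- plate: Loose orange plate 160 x 60 x 10 mm (x, y, z), about 0.2 kg. Origin: centre of its underside; +x to its nose (white stripe), +z up. A black grip bar stands across it near the tail: 14 mm thick (x), 50 mm wide (y), centred at x = -62 mm, from z = 10 to 42 mm. At the start the tail and bar are inside the holder; about 105 mm sticks out, lying level 12 mm above the table.
- plate_nose (a point): Point on the plate at the middle of its nose end face (x = +80 mm, z = 5 mm in the plate's frame).
- plate_grip (a point): Point on the axis of the plate's black grip bar, at a height to hold it (x = -62 mm, z = 30 mm in the plate's frame); same axes as the plate.
- holder: Fixed grey roofed pocket, 70 mm deep, 78 wide, 70 tall (inside 66 wide, 66 high). Origin: on the table under the middle of its open mouth; +x points out of it, the way to draw the plate. The plate lies on a tongue 36 mm wide, 12 mm high, ending 65 mm in front of the mouth. Plate origin starts about 25 mm in front of the mouth; draw it 60 mm to clear the roof.
- station: Fixed white counting station. Origin: on the table under the middle of the slot mouth; +x points into the slot, +y to the counter housing. Slot roof: 36.5 mm above the table, x = 0 to 105, y = -48 to 48 mm. Counter housing: block x = -15 to 105, y = 48 to 152 mm, 45 mm tall, reset knob on top. With the plate home its origin is at x = 10 mm, its grip bar at x = -52 mm.
- slot_mouth (a point): Middle of the slot mouth on the slot floor, 12 mm above the table; axes as the station's. Slot 63 mm wide, 12.5 mm high, 90 mm deep to its stop. Black lead-ins at both sides (24 mm long, 70 mm apart at the outer end) and a tilted lip above widen the mouth. An aluminium apron 100 mm wide continues the slot floor 70 mm out in front (station x = -70 to 0).
- reset (a joint): Angle of the red reset knob in rad: 0 = at its zero stop, growing clockwise seen from above (up to 4.0). It starts between 0.6 and 1.4; stays where it is left. At 0 its raised bar lies along the station's x axis, one end at the long green tick; at angle q the bar is turned clockwise by q.
- reset_grip (a point): Point on the knob's vertical axis at the height to grip its raised bar (station x = 58 mm, y = 100 mm).
- bin: Bystander: loose open blue bin 130 x 230 x 60 mm with dark castings in it; origin at the centre of its underside.
- casting: Bystander: loose dark steel round casting, 68 mm across, 26 mm tall; origin at the centre of its underside.
- bottle: Bystander: loose white bottle with red cap, 56 mm across, 130 mm tall; origin at the centre of its underside.
- brush: Bystander: loose hand brush lying on the table, handle towards its -x; origin on the underside.
Not all that is in view belongs to the job. Of the things that look like the plate, the smallest one is meant.

How it is judged:
On the way, in this order (a step that is already met when the one before it is completed fails the run):
1. the plate is out of the holder, lying flat and let go, not yet home in the slot (horizontal distance between plate and holder above 0.078 m and height (world z) of plate below 0.018 m and angle between plate's own z axis and vertical below 0.12 rad and contact force between the fingers and plate below 0.2 N and linear speed of plate below 0.02 m/s and x of plate_nose in the frame of station below 0.08 m), for 0.2 s.
2. the plate is fully home in the slot, nose at the stop (x of plate_nose in the frame of station between 0.085 and 0.096 m and y of plate_nose in the frame of station between -0.006 and 0.006 m and height (world z) of plate between 0.008 and 0.018 m and angle between the x axis of plate and the x axis of station, either way round below 0.07 rad and angle between plate's own z axis and vertical below 0.06 rad), for 0.2 s.
3. the reset knob is back at its zero stop (value of joint reset below 0.08 rad), for 0.2 s.
At the end, for the whole second after the job is handed in: The plate lies flat and at rest in the station's slot, nose first, its nose within 5 mm of the stop (85 to 96 mm past the mouth), within 6 mm of the slot's middle line and 0.07 rad of its direction; the reset knob is within 0.08 rad of its zero stop (all of step 2 and linear speed of plate below 0.01 m/s and value of joint reset below 0.08 rad); the robot touches nothing.
It fails at once if the bin is shifted by more than 30 mm or tipped over (distance of bin from where it was at the start of the episode above 0.03 m or angle between bin's own z axis and vertical above 0.5 rad).
It fails at once if the casting is shifted by more than 30 mm or tipped over (distance of casting from where it was at the start of the episode above 0.03 m or angle between casting's own z axis and vertical above 0.5 rad).
It fails at once if the bottle is shifted by more than 30 mm or tipped over (distance of bottle from where it was at the start of the episode above 0.03 m or angle between bottle's own z axis and vertical above 0.5 rad).
It fails at once if the brush is shifted by more than 30 mm or tipped over (distance of brush from where it was at the start of the episode above 0.03 m or angle between brush's own z axis and vertical above 0.5 rad).
It also fails if it takes over 72 s, if anything falls off the work surface, if the arm or the gripper's body presses on something with over 40 N, if the wrist force passes 120 N, or if a joint passes its speed limit or range.

## Working session

There is one attempt and no reset: what is moved stays moved. The work goes in short steps, Python scripts to look and compute and a tool call to move; the robot and the scene stay as the last step left them, time stands still between calls to the robot, and variables do not carry over. Pictures are saved under pics/ and viewed, at most 10 in all, crops included, and the job is handed in when it is done.

Besides the shell and the picture viewer there is one more tool, called after ">>>" as name(argument=value, ...) on one line, values as JSON. apply_moves: Moves the arm, as the interface text tells. Shift numbers are shares of 0.25 m and turn numbers shares of pi/2 rad, none past 1 either way. Its arguments: {"type":"object","properties":{"deltas":{"type":"string"}},"required":["deltas"]}

```bash
mkdir -p pics; ls
python3 - <<'E'
from plant import *
import cv2,numpy as np,pickle
s=get_state();print({k:np.round(v,3).tolist() if not isinstance(v,float) else v for k,v in s.items()}, finger_overhang)
F={}
for n in("scene","top"):
    f=grab_frame(n);F[n]=f;cv2.imwrite(f"pics/{n}.png",f["img"][:,:,::-1]);print(n,f["intrinsics"].tolist(),np.round(f["cam_to_world"],4).tolist())
pickle.dump(F,open("f.pkl","wb"))
E
```

```text
pics
{'clock': 0.0, 'q': [-1.293, 0.334, 0.04, 1.466, -0.013, 1.343, -0.059], 'joint_vel': [-0.0, 0.001, 0.001, 0.002, 0.0, 0.001, 0.001], 'joint_torque': [-0.001, -65.634, 1.335, -40.383, -0.06, 0.044, 0.0], 'position': [0.239, 0.604, 0.291], 'tcp_rot': [[-0.93, 0.368, -0.001], [0.368, 0.93, -0.002], [-0.0, -0.002, -1.0]], 'wrist_force': [-0.184, 0.048, 0.302], 'torque': [-0.023, 0.002, -0.003], 'grasp_force': 0.0, 'width': 1.0018304622768623} 0.0697
scene [[400.5430619643337, 0.0, 311.3212122307816], [0.0, 400.5430619643337, 202.03581595355786], [0.0, 0.0, 1.0]] [[0.7939, 0.4509, -0.4081, 1.0979], [0.608, -0.5763, 0.5461, -0.8311], [0.011, -0.6816, -0.7316, 1.0289], [0.0, 0.0, 0.0, 1.0]]
top [[454.91870609971534, 0.0, 323.496023717118], [0.0, 454.91870609971534, 211.41531710895464], [0.0, 0.0, 1.0]] [[0.0015, -0.9833, 0.1818, 0.3102], [-1.0, 0.0003, 0.0097, -0.113], [-0.0096, -0.1818, -0.9833, 1.4529], [0.0, 0.0, 0.0, 1.0]]
```

View pics/top.png

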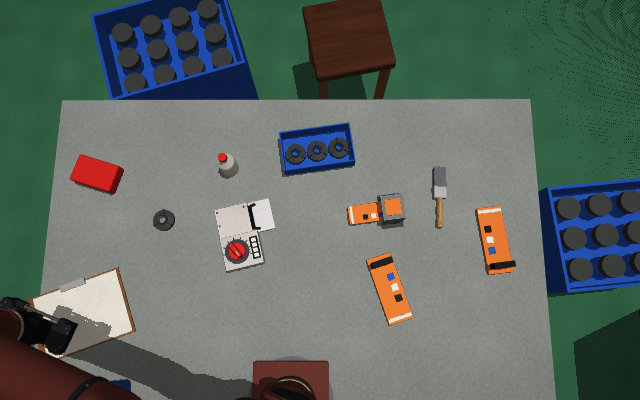

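View pics/scene.png

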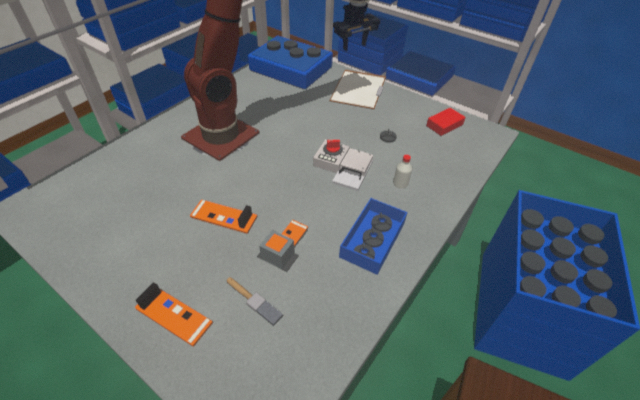

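The top view shows the holder at about (391,208) with the plate sticking out left to about (348,215). The station is at (243,235), its apron to the right (~(268,215)) and its red knob at (237,251). Two larger decoy plates lie further off.

Run:
```python
import cv2,numpy as np
a=cv2.imread("pics/top.png")
A=cv2.resize(a[190:280,205:285],None,fx=6,fy=6,interpolation=cv2.INTER_CUBIC)
B=cv2.resize(a[185:235,340:415],None,fx=4,fy=4,interpolation=cv2.INTER_CUBIC)
o=np.zeros((540,800,3),np.uint8);o[:540,:480]=A;o[:200,490:790]=B;cv2.imwrite("pics/c1.png",o)
```

```text
(no output)
```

View pics/c1.png

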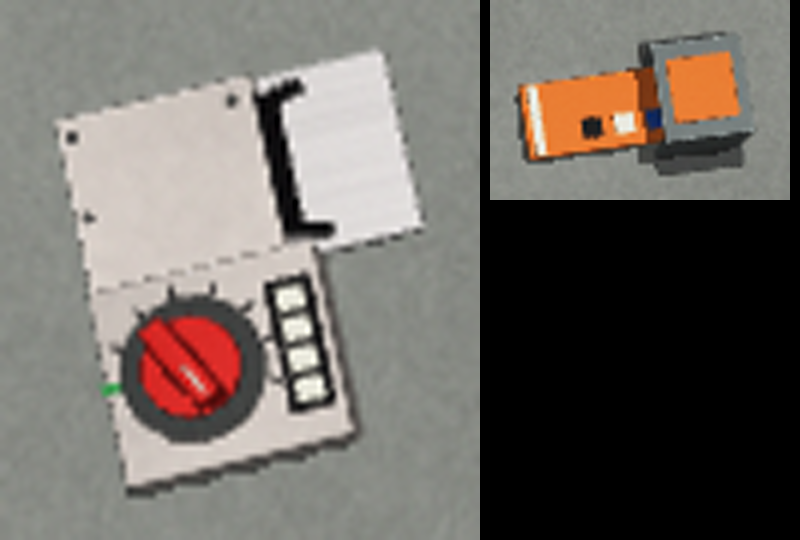

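```bash
cat > h.py <<'E'
import numpy as np,pickle
def ray(f,u,v,z):
    K=f["intrinsics"];T=f["cam_to_world"];d=T[:3,:3]@np.array([(u-K[0,2])/K[0,0],(v-K[1,2])/K[1,1],1]);o=T[:3,3]
    return (o+d*(z-o[2])/d[2])[:2]
def fit(M,W):
    M=np.array(M,float);W=np.array(W);m=M[:,0]+1j*M[:,1];w=W[:,0]+1j*W[:,1]
    a=np.angle(np.sum(np.conj(m-m.mean())*(w-w.mean())));t=w.mean()-np.exp(1j*a)*m.mean()
    r=abs(np.exp(1j*a)*m+t-w);return t.real,t.imag,a,r
E
python3 - <<'E'
from h import *
F=pickle.load(open("f.pkl","rb"));f=F["top"]
A=lambda X,Y,z:ray(f,205+(X+.5)/6-.5,190+(Y+.5)/6-.5,z)
B=lambda X,Y,z:ray(f,340+(X-490+.5)/4-.5,185+(Y+.5)/4-.5,z)
P=[((-70,-50),(382,50,.012)),((-70,50),(423,228,.012)),((105,-48),(57,120,.0365)),((105,152),(127,485,.045)),((-15,152),(355,435,.045)),((-15,48),(320,250,.045))]
print("station",fit([np.array(m)/1e3 for m,_ in P],[A(*p) for _,p in P]))
a=A(145,328,.06);b=A(215,400,.06);print("bar",a,b,np.arctan2(*(a-b)[::-1]), "ctr",A(192,368,.06))
n1=B(520,85,.022);n2=B(532,160,.022);print("nose",n1,n2,(n1+n2)/2,np.linalg.norm(n1-n2))
e1=B(638,69,.022);e2=B(645,147,.022);print(e1,e2,np.arctan2(*(n1-e1)[::-1]),np.arctan2(*(n2-e2)[::-1]))
for X,Y in((641,41),(738,33),(751,131),(656,138)):print("roof",B(X,Y,.07))
E
```

```text
station (np.float64(0.5554468609752578), np.float64(0.13494924761638863), np.float64(1.805842320153044), array([0.00205466, 0.00127925, 0.0004616 , 0.00256787, 0.00033637,
       0.00585674]))
bar [0.46495919 0.19231994] [0.42808151 0.15505029] 0.7906845328469966 ctr [0.44442795 0.16740946]
nose [ 0.59275184 -0.17459767] [ 0.53197561 -0.18365059] [ 0.56236372 -0.17912413] 0.06144677371222079
[ 0.60579215 -0.26928593] [ 0.5424382  -0.27360003] 1.7076537528792228 1.6865923990301306
roof [ 0.61809344 -0.26680934]
roof [ 0.62441335 -0.34226717]
roof [ 0.54711729 -0.34996342]
roof [ 0.54166304 -0.27681032]
```

>>> apply_moves(deltas="0 0 0 -.8 -.85 0 1;0 0 0 -.8 -.85 0 1;0 0 0 -.8 -.85 0 1;0 0 0 -.8 -.85 0 1;0 0 0 -.8 -.85 0 1;0 0 0 -.8 -.85 0 1;0 0 0 -.8 -.85 0 1;0 0 0 -.8 -.85 0 1;0 0 0 -.8 -.85 0 1;0 0 0 -.8 -.85 0 1")

```text
clock: 0.93
position: [0.3466, 0.3335, 0.2923]
tcp_rot: [[-0.93, 0.368, -0.0], [0.368, 0.93, 0.0], [0.0, 0.0, -1.0]]
wrist_force: [-0.2, -0.1, -0.6]
width: 0.997
grasp_force: 0.0
```

```bash
cat >> h.py <<'E'
from scipy.spatial.transform import Rotation as Ro
def plan(p,yaw):
    from plant import get_state
    s=get_state();R=np.array(s["tcp_rot"]);y=np.array([np.cos(yaw),np.sin(yaw),0]);z=np.array([0,0,-1.])
    Rt=np.c_[np.cross(y,z),y,z]
    print("t",round(s["clock"],2),"at",np.round(s["position"],4),"yaw",round(np.arctan2(R[1,1],R[0,1]),4),"F",np.round(s["wrist_force"],1),"w",round(s["width"],3),"g",s["grasp_force"])
    print("rot",np.round(Ro.from_matrix(R.T@Rt).as_rotvec()/(np.pi/2),4),"shift",np.round(R.T@(np.array(p)-s["position"])/.25,4))
E
python3 -c "
from h import *
plan([.566,-.209,.25],.13)"
```

```text
t 0.93 at [0.3466 0.3335 0.2923] yaw 1.1939 F [-0.2 -0.1 -0.6] w 0.997 g 0.0
rot [ 0.000e+00 -3.000e-04  6.773e-01] shift [-1.6145 -1.6947  0.1679]
```

>>> apply_moves(deltas="0 0 0.3 -.8 -.85 0 1;0 0 0.3 -.8 -.85 0 1;0 0 0.3 -.8 -.85 0 1;0 0 0.3 -.8 -.85 0 1;0 0 0.3 -.8 -.85 0 1;0 0 0.3 -.8 -.85 0 1;0 0 0.3 -.8 -.85 0 1;0 0 0.3 -.8 -.85 0 1;0 0 0.3 -.8 -.85 0 1;0 0 0.3 -.8 -.85 0 1")

```text
clock: 1.77
position: [0.4547, 0.0636, 0.2921]
tcp_rot: [[-0.663, 0.749, -0.0], [0.749, 0.663, -0.0], [0.0, -0.001, -1.0]]
wrist_force: [0.2, 1.3, -0.1]
width: 1.001
grasp_force: 0.0
```

```bash
python3 -c "
from h import *
plan([.566,-.18,.25],.13)"
```

```text
t 1.77 at [0.4547 0.0636 0.2921] yaw 0.7246 F [ 0.2  1.3 -0.1] w 1.001 g 0.0
rot [-3.000e-04  0.000e+00  3.785e-01] shift [-1.0249 -0.3125  0.1683]
```

>>> apply_moves(deltas="0 0 0.38 -1 -.31 .17 1;0 0 0.38 -1 -.31 .17 1;0 0 0.38 -1 -.31 .17 1;0 0 0.38 -1 -.31 .17 1;0 0 0.38 -1 -.31 .17 1;0 0 0.38 -1 -.31 .17 1;0 0 0.38 -1 -.31 .17 1;0 0 0.38 -1 -.31 .17 1;0 0 0.38 -1 -.31 .17 1;0 0 0.38 -1 -.31 .17 1")

```text
clock: 2.6
position: [0.5624, -0.1741, 0.2492]
tcp_rot: [[-0.129, 0.992, -0.001], [0.992, 0.129, 0.001], [0.001, -0.001, -1.0]]
wrist_force: [-0.9, -0.7, -0.2]
width: 0.996
grasp_force: 0.0
```

Run:
```python
from h import *
from plant import *
import cv2
plan([.566,-.209,.15],.13)
s=get_state();f=grab_frame("wrist");pickle.dump((s,f),open("w1.pkl","wb"))
print(f["intrinsics"],np.round(f["tool_from_camera"],4))
cv2.imwrite("pics/w1.png",f["img"][:,:,::-1])
```

```text
t 2.6 at [ 0.5624 -0.1741  0.2492] yaw 0.1291 F [-0.9 -0.7 -0.2] w 0.996 g 0.0
rot [-0.0006 -0.0007 -0.0006] shift [-0.1408 -0.0034  0.3968]
[[309.70691629   0.         319.66383468]
 [  0.         309.70691629 201.16843196]
 [  0.           0.           1.        ]] [[ 7.000e-04 -9.587e-01 -2.845e-01  7.820e-02]
 [ 1.000e+00  4.000e-04  1.400e-03 -7.000e-04]
 [-1.200e-03 -2.845e-01  9.587e-01 -9.250e-02]
 [ 0.000e+00  0.000e+00  0.000e+00  1.000e+00]]
```

View pics/w1.png

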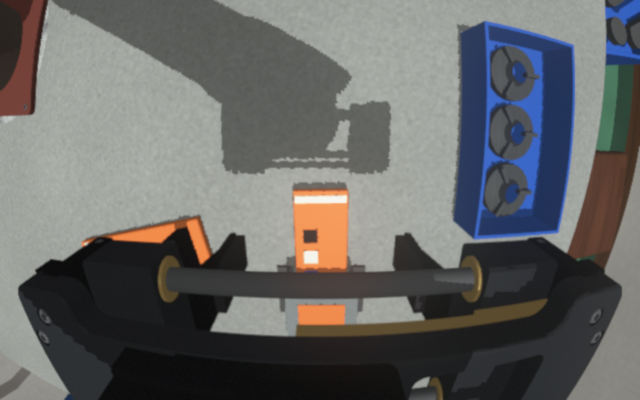

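```bash
cat >> h.py <<'E'
def wray(s,f,u,v,z):
    K=f["intrinsics"];d=np.array([u-K[0,2],v-K[1,2]]);r=np.hypot(*d);th=r/K[0,0];c=np.r_[d/max(r,1e-9)*np.sin(th),np.cos(th)]
    T=f["tool_from_camera"];R=np.array(s["tcp_rot"]);o=R@T[:3,3]+s["position"];d=R@T[:3,:3]@c
    return (o+d*(z-o[2])/d[2])[:2]
E
python3 - <<'E'
from h import *
s,f=pickle.load(open("w1.pkl","rb"));W=lambda u,v,z=.022:wray(s,f,u,v,z)
a,b=W(293.5,190),W(347,189.5);c,d=W(295,262),W(348,262)
print(a,b,(a+b)/2,np.linalg.norm(a-b));print(c,d,(c+d)/2,np.linalg.norm(c-d));m=(a+b)/2-(c+d)/2
print(np.arctan2(m[1],m[0]),np.arctan2(*(b-a)[::-1])+np.pi/2)
print("decoy",W(195,218),W(208,255)); print("bin",W(458,222,.06))
E
```

```text
[ 0.53476245 -0.18175613] [ 0.59136893 -0.17380761] [ 0.56306569 -0.17778187] 0.05716181328880218
[ 0.54522653 -0.26726004] [ 0.60631568 -0.25934455] [ 0.57577111 -0.26330229] 0.061599827306062296
1.7182833514391922 1.7103015183425256
decoy [ 0.42335078 -0.22937878] [ 0.43957889 -0.27486507]
bin [ 0.70844169 -0.18312558]
```

The wrist view shows the plate with its nose corners at (294,190) and (347,190), aligned with the tool. The fingers are clear of the decoy plate at lower left and of the bin at right.

```bash
python3 -c "
from h import *
plan([.5667,-.2077,.076],.141)"
```

```text
t 2.65 at [ 0.5624 -0.1741  0.2496] yaw 0.1294 F [ 0.5  0.9 -0.4] w 1.001 g 0.0
rot [-0.0002 -0.0007 -0.0074] shift [-0.1363  0.      0.6941]
```

>>> apply_moves(deltas="0 0 -.007 -.136 0 .1 1;0 0 -.007 -.136 0 .2 1;0 0 -.007 -.136 0 .3 1;0 0 -.007 -.136 0 .4 1;0 0 -.007 -.136 0 .5 1;0 0 -.007 -.136 0 .58 1;0 0 -.007 -.136 0 .64 1;0 0 -.007 -.136 0 .69 1;0 0 -.007 -.136 0 .694 1;0 0 -.007 -.136 0 .694 1")

```text
clock: 3.48
position: [0.5663, -0.2093, 0.0763]
tcp_rot: [[-0.138, 0.99, -0.0], [0.99, 0.138, 0.001], [0.001, -0.0, -1.0]]
wrist_force: [0.1, 0.2, 0.7]
width: 0.999
grasp_force: 0.0
```

>>> apply_moves(deltas="0 0 0 0 0 0 .5;0 0 0 0 0 0 0;0 0 0 0 0 0 -1;0 0 0 0 0 0 -1;0 0 0 0 0 0 -1;0 0 0 0 0 0 -1;0 0 0 0 0 0 -1;0 0 0 0 0 0 -1")

```text
clock: 4.15
position: [0.5665, -0.2105, 0.0767]
tcp_rot: [[-0.136, 0.991, 0.001], [0.991, 0.136, 0.0], [-0.0, 0.001, -1.0]]
wrist_force: [0.0, 2.2, 5.8]
width: 0.682
grasp_force: 29.9
```

>>> apply_moves(deltas="0 0 0 .03 0 -.002 -1;0 0 0 .08 0 -.004 -1;0 0 0 .14 0 -.004 -1;0 0 0 .2 0 -.004 -1;0 0 0 .26 0 -.004 -1;0 0 0 .32 0 -.004 -1;0 0 0 .38 0 -.004 -1;0 0 0 .44 0 -.004 -1;0 0 0 .44 0 -.004 -1")

```text
clock: 4.9
position: [0.5506, -0.0968, 0.0766]
tcp_rot: [[-0.141, 0.99, -0.002], [0.99, 0.141, 0.002], [0.002, -0.001, -1.0]]
wrist_force: [0.3, 2.2, -0.6]
width: 0.685
grasp_force: 29.9
```

>>> apply_moves(deltas="0 0 0 .06 0 0 -1;0 0 0 .12 0 0 -1;0 0 0 .18 0 0 -1;0 0 0 .18 0 .008 -1;0 0 0 .18 0 .016 -1;0 0 0 .18 0 .016 -1")

```text
clock: 5.4
position: [0.5446, -0.0575, 0.0728]
tcp_rot: [[-0.136, 0.991, -0.001], [0.991, 0.136, -0.001], [-0.0, -0.001, -1.0]]
wrist_force: [0.2, -0.2, -1.3]
width: 0.684
grasp_force: 29.9
```

>>> apply_moves(deltas="0 0 0 0 0 0 -.2;0 0 0 0 0 0 0.3;0 0 0 0 0 0 0.6;0 0 0 0 0 0 1;0 0 0 0 0 0 1;0 0 0 0 0 -.1 1;0 0 0 0 0 -.2 1;0 0 0 0 0 -.4 1;0 0 0 0 0 -.6 1;0 0 0 0 0 -.6 1")

```text
clock: 6.23
position: [0.5467, -0.0579, 0.2285]
tcp_rot: [[-0.135, 0.991, 0.006], [0.991, 0.135, 0.001], [-0.0, 0.006, -1.0]]
wrist_force: [0.9, 0.1, -0.4]
width: 0.994
grasp_force: 0.0
```

Run:
```python
from h import *
from plant import *
import cv2
f=grab_frame("top");pickle.dump(f,open("t2.pkl","wb"))
plan([.556,-.16,.2],1.7)
a=f["img"][:,:,::-1]
cv2.imwrite("pics/t2.png",cv2.resize(a[150:290,205:405],None,fx=4,fy=4,interpolation=cv2.INTER_CUBIC))
```

```text
t 6.28 at [ 0.5476 -0.0578  0.2298] yaw 0.1359 F [ 1.9 -0.4  2.2] w 0.995 g 0.0
rot [ 0.0044  0.0041 -0.9957] shift [-0.4097 -0.0231  0.1191]
```

View pics/t2.png

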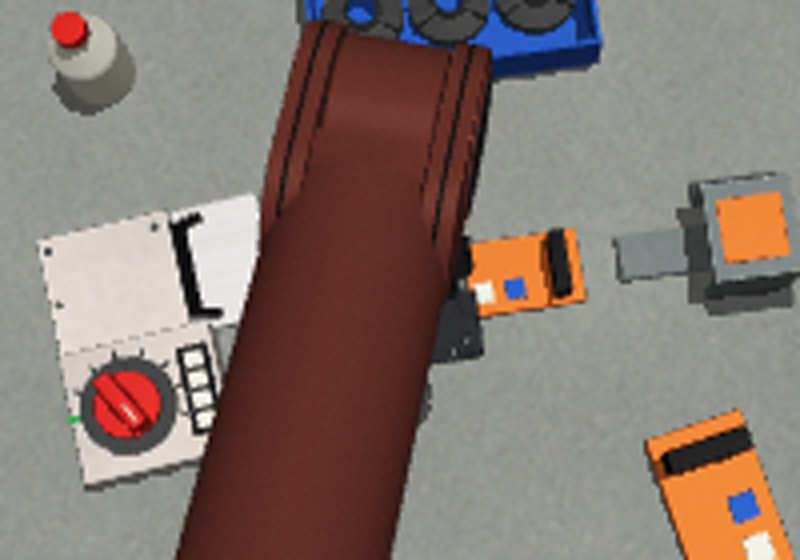

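The plate lies flat, clear of the tongue. Its bar is at about (558,263) in the crop and the tail corners are at (578,229) and (586,299).

Run:
```python
from h import *
f=pickle.load(open("t2.pkl","rb"))
B=lambda X,Y,z:ray(f,205+(X+.5)/4-.5,150+(Y+.5)/4-.5,z)
t=[B(547,232,.042),B(563,229,.042),B(572,292,.042),B(556,296,.042)];print(np.round(t,4),np.mean(t,0))
a,b=B(578,229,.01),B(586,299,.01);print(a,b,(a+b)/2)
c,d=B(471,241,.01),B(480,315,.01);print(np.arctan2(*(c-a)[::-1]),np.arctan2(*(d-b)[::-1]))
p=np.mean(t,0)
plan([*p,.2],1.71)
```

```text
[[ 0.5832 -0.1555]
 [ 0.5856 -0.1682]
 [ 0.5352 -0.1749]
 [ 0.532  -0.1623]] [ 0.55900945 -0.16522911]
[ 0.59182655 -0.18154531] [ 0.53464625 -0.18745609] [ 0.5632364 -0.1845007]
1.684138942481569 1.7221912822227474
t 6.28 at [ 0.5476 -0.0578  0.2298] yaw 0.1359 F [ 1.9 -0.4  2.2] w 0.995 g 0.0
rot [ 0.0043  0.0041 -1.0021] shift [-0.432  -0.014   0.1191]
```

>>> apply_moves(deltas="0.004 .004 -1 -.43 -.014 .08 1;0.004 .004 -1 -.43 -.014 .08 1;0.004 .004 -1 -.43 -.014 .08 1;0.004 .004 -1 -.43 -.014 .08 1;0.004 .004 -1 -.43 -.014 .08 1;0.004 .004 -1 -.43 -.014 .08 1;0.004 .004 -1 -.43 -.014 .08 1;0.004 .004 -1 -.43 -.014 .08 1;0.004 .004 -1 -.43 -.014 .08 1;0.004 .004 -1 -.43 -.014 .08 1")

```text
clock: 7.12
position: [0.5562, -0.1641, 0.2032]
tcp_rot: [[-0.973, 0.232, -0.006], [0.232, 0.973, 0.0], [0.006, -0.001, -1.0]]
wrist_force: [-0.1, 0.5, 0.1]
width: 1.001
grasp_force: 0.0
```

```bash
python3 -c "
from h import *
plan([.559,-.1665,.21],1.71)"
```

```text
t 7.12 at [ 0.5562 -0.1641  0.2032] yaw 1.3369 F [-0.1  0.5  0.1] w 1.001 g 0.0
rot [-0.     -0.0041 -0.2375] shift [-0.013  -0.0069 -0.0274]
```

>>> apply_moves(deltas="0 -.004 -.2375 -.013 -.007 -.02 1;0 -.004 -.2375 -.013 -.007 -.02 1;0 -.004 -.2375 -.013 -.007 -.02 1;0 -.004 -.2375 -.013 -.007 -.02 1;0 -.004 -.2375 -.013 -.007 -.02 1;0 -.004 -.2375 -.013 -.007 -.02 1")

```text
clock: 7.62
position: [0.5589, -0.1665, 0.2081]
tcp_rot: [[-0.992, -0.129, -0.0], [-0.129, 0.992, 0.0], [0.0, 0.0, -1.0]]
wrist_force: [-0.0, 0.2, -0.4]
width: 0.998
grasp_force: 0.0
```

Run:
```python
from h import *
from plant import *
import cv2
plan([.559,-.1665,.082],1.71)
s=get_state();f=grab_frame("wrist");pickle.dump((s,f),open("w2.pkl","wb"))
cv2.imwrite("pics/w2.png",f["img"][:,:,::-1])
```

```text
t 7.62 at [ 0.5589 -0.1665  0.2081] yaw 1.6997 F [-0.   0.2 -0.4] w 0.998 g 0.0
rot [ 0.     -0.0002 -0.0066] shift [-4.000e-04 -2.000e-04  5.045e-01]
```

View pics/w2.png

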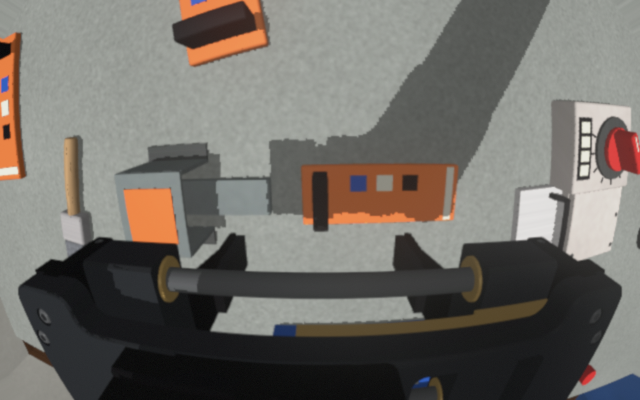

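Run:
```python
from h import *
s,f=pickle.load(open("w2.pkl","rb"));W=lambda u,v,z=.01:wray(s,f,u,v,z)
P=[((-80,30),W(303,165)),((80,30),W(456,165.5)),((-69,25),W(312,172,.042)),((-55,25),W(327,172,.042)),]
for m,w in P: print(m,w)
print(fit([np.array(m)/1e3 for m,_ in P],[w for _,w in P]))
x,y,a,_=fit([np.array(m)/1e3 for m,_ in P],[w for _,w in P]);print(x-.062*np.cos(a),y-.062*np.sin(a))
```

```text
(-80, 30) [ 0.53300401 -0.18577645]
(80, 30) [ 0.51118407 -0.03301855]
(-69, 25) [ 0.53229994 -0.17644554]
(-55, 25) [ 0.53065141 -0.16379792]
(np.float64(0.5501855555086093), np.float64(-0.10555936418787396), np.float64(1.6963759400956657), array([0.00387758, 0.00316976, 0.001862  , 0.00170753]))
0.557951043317897 -0.1670711289088101
```

The bar sits midway between the fingers at column 320, so I'll go straight down and close.

>>> apply_moves(deltas="0 0 0 0 0 .1 1;0 0 0 0 0 .2 1;0 0 0 0 0 .3 1;0 0 0 0 0 .4 1;0 0 0 0 0 .46 1;0 0 0 0 0 .5 1;0 0 0 0 0 .5 1;0 0 0 0 0 .5 0.5;0 0 0 0 0 .5 0;0 0 0 0 0 .5 -1")

```text
clock: 8.5
position: [0.5594, -0.1664, 0.0836]
tcp_rot: [[-0.991, -0.132, 0.001], [-0.132, 0.991, -0.0], [-0.001, -0.0, -1.0]]
wrist_force: [-0.2, 0.7, -0.7]
width: 0.847
grasp_force: 0.0
```

>>> apply_moves(deltas="0 0 0 0 0 0 -1;0 0 0 0 0 0 -1;0 0 0 0 0 0 -1;0 0 0 0 0 0 -1;0 0 0 0 0 0 -1;0 0 0 0 0 0 -1;0 0 0 0 0 0 -1;0 0 0 0 0 0 -1")

```text
clock: 9.17
position: [0.559, -0.1664, 0.0832]
tcp_rot: [[-0.991, -0.133, -0.0], [-0.133, 0.991, -0.0], [0.0, -0.0, -1.0]]
wrist_force: [0.6, -1.0, -0.6]
width: 0.249
grasp_force: 0.0
```

>>> apply_moves(deltas="0 0 0 0 0 0 -1;0 0 0 0 0 0 -1;0 0 0 0 0 0 -1;0 0 0 0 0 0 -1;0 0 0 0 0 0 -1")

```text
clock: 9.58
position: [0.5591, -0.1664, 0.0833]
tcp_rot: [[-0.991, -0.133, -0.0], [-0.133, 0.991, -0.0], [0.0, -0.0, -1.0]]
wrist_force: [-0.0, 0.3, 0.5]
width: 0.16
grasp_force: 29.9
```

```bash
python3 -c "
from h import *
plan([.5927,-.0207,.1133],1.806)"
```

```text
t 9.58 at [ 0.5591 -0.1664  0.0833] yaw 1.7041 F [-0.   0.3  0.5] w 0.16 g 29.940031645819545
rot [-0.     -0.     -0.0649] shift [-0.2108  0.5595 -0.1202]
```

>>> apply_moves(deltas="0 0 0 0 0 -.04 -1;0 0 0 0 0 -.12 -1;0 0 -.03 -.05 .08 -.12 -1;0 0 -.065 -.1 .18 -.12 -1;0 0 -.065 -.15 .29 -.12 -1;0 0 -.065 -.2 .4 -.12 -1;0 0 -.065 -.21 .5 -.12 -1;0 0 -.065 -.21 .56 -.12 -1;0 0 -.065 -.21 .56 -.12 -1;0 0 -.065 -.21 .56 -.12 -1")

```text
clock: 10.42
position: [0.5926, -0.0195, 0.1137]
tcp_rot: [[-0.972, -0.236, 0.0], [-0.236, 0.972, 0.0], [-0.0, -0.0, -1.0]]
wrist_force: [0.3, -0.7, -0.2]
width: 0.155
grasp_force: 29.9
```

Run:
```python
from h import *
from plant import *
import cv2
plan([.5927,-.0207,.1133],1.806)
s=get_state();f=grab_frame("wrist");pickle.dump((s,f),open("w3.pkl","wb"))
a=f["img"][:,:,::-1]
cv2.imwrite("pics/w3.png",cv2.resize(a[100:290,260:640],None,fx=2.1,fy=2.1,interpolation=cv2.INTER_CUBIC))
```

```text
t 10.42 at [ 0.5926 -0.0195  0.1137] yaw 1.8087 F [ 0.3 -0.7 -0.2] w 0.155 g 29.943129597231746
rot [-0.      0.0001  0.0017] shift [ 0.0007 -0.0048  0.0017]
```

View pics/w3.png

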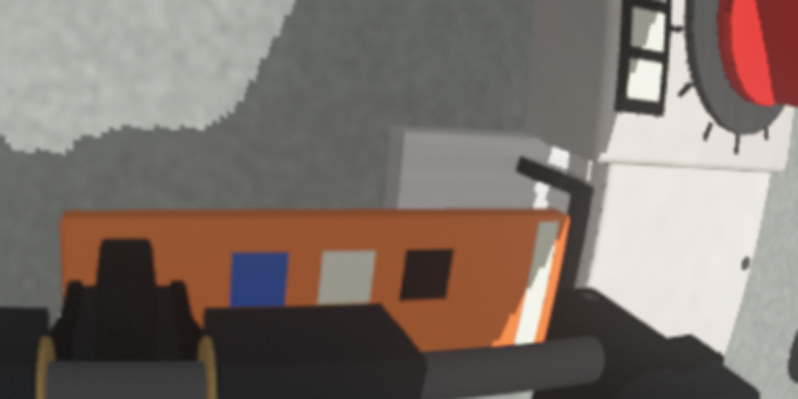

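Run:
```python
from h import *
s,f=pickle.load(open("w3.pkl","rb"))
def W(X,Y,z):
    u,v=260+(X+.5)/2.1-.5,100+(Y+.5)/2.1-.5
    return wray(s,f,u,v,z)
S=(.5554,.1349,1.806)
def st(w,S=S):
    q=np.exp(-1j*S[2])*((w[0]-S[0])+1j*(w[1]-S[1]));return np.round([q.real*1e3,q.imag*1e3],1)
for n,X,Y,z in(("apron corner -70,50",403,130,.012),("apron edge",530,138,.012),("apron front, plate edge",398,205,.012),("roof/housing",600,163,.0365),("roof back 105,48",783,170,.0365),("leadin tip",520,160,.0245),("leadin root",588,190,.0245),("plate tail30",62,213,.040),("plate nose30",568,212,.040),("nose low",549,340,.04)):
    print(n,st(W(X,Y,z)))
print("tcp",st(s["position"]))
```

```text
apron corner -70,50 [-70.   48.8]
apron edge [-18.6  48.4]
apron front, plate edge [-69.   23.8]
roof/housing [-4.6 45.6]
roof back 105,48 [115.4  47.7]
leadin tip [-30.7  42.9]
leadin root [ 2.4 33.4]
plate tail30 [-175.9   29. ]
plate nose30 [-18.7  29.9]
nose low [-14.6 -15.5]
tcp [-158.8   -0.2]
```

>>> apply_moves(deltas="0 0 0 -.003 0 .04 -1;0 0 0 -.003 0 .069 -1;0 0 0 -.003 0.03 .069 -1;0 0 0 -.003 0.06 .069 -1;0 0 0 -.003 0.09 .069 -1;0 0 0 -.003 0.12 .069 -1;0 0 0 -.003 0.15 .069 -1;0 0 0 -.003 0.18 .069 -1;0 0 0 -.003 0.2 .069 -1;0 0 0 -.003 0.2 .069 -1")

```text
clock: 11.3
position: [0.5812, 0.03, 0.0959]
tcp_rot: [[-0.972, -0.235, -0.0], [-0.235, 0.972, 0.001], [0.0, 0.001, -1.0]]
wrist_force: [0.4, -0.1, -1.0]
width: 0.156
grasp_force: 30.0
```

```bash
cat >> h.py <<'E'
def stt():
    from plant import get_state
    s=get_state();p=s["position"];q=np.exp(-1.806j)*((p[0]-.5554)+1j*(p[1]-.1349));F=s["wrist_force"];g=np.exp(-1.806j)*(F[0]+1j*F[1])
    print("station xy mm",q*1e3,"z",p[2],"F",g,F[2],"M",np.round(s["torque"],2),"yaw",np.arctan2(s["tcp_rot"][1][1],s["tcp_rot"][0][1]))
E
python3 -c "
from h import *
stt()"
```

```text
station xy mm (-108.03883748843005-0.6526435194826492j) z 0.09591448945182283 F (-0.19246667864265132-0.3929404232382444j) -1.026846258137592 M [ 0.03 -0.04 -0.01] yaw 1.8081870296815963
```

>>> apply_moves(deltas="0 0 0 0 .03 0 -1;0 0 0 0 .06 0 -1;0 0 0 0 .09 0 -1;0 0 0 0 .12 0 -1;0 0 0 0 .15 0 -1;0 0 0 0 .18 0 -1;0 0 0 0 .2 0 -1;0 0 0 0 .21 0 -1;0 0 0 0 .22 0 -1;0 0 0 0 .22 0 -1")

```text
clock: 12.13
position: [0.5686, 0.082, 0.096]
tcp_rot: [[-0.972, -0.234, -0.0], [-0.234, 0.972, 0.0], [0.0, 0.0, -1.0]]
wrist_force: [-0.2, -0.4, -2.0]
width: 0.157
grasp_force: 30.0
```

```bash
python3 -c "
from h import *
stt()"
```

```text
station xy mm (-54.489678836791924-0.5546730679068541j) z 0.09598461776247633 F (-0.2976506141577644+0.26588221629725095j) -2.0083865874129603 M [-0.02 -0.04  0.01] yaw 1.8065778593318909
```

Almost home. I'll push gently until it touches the stop.

>>> apply_moves(deltas="0 0 0 0 .006 0 -1;0 0 0 0 .01 0 -1;0 0 0 0 .014 0 -1;0 0 0 0 .018 0 -1;0 0 0 0 .02 0 -1;0 0 0 0 .02 0 -1")

```text
clock: 12.63
position: [0.5679, 0.0854, 0.0961]
tcp_rot: [[-0.973, -0.232, 0.001], [-0.232, 0.973, -0.001], [-0.0, -0.001, -1.0]]
wrist_force: [0.8, -4.6, 0.1]
width: 0.157
grasp_force: 30.0
```

```bash
python3 -c "
from h import *
stt()"
```

```text
station xy mm (-51.08674554225358-0.6002903582441599j) z 0.0961245581861229 F (-4.6822194669888395+0.3453030079638859j) 0.07795628468701898 M [-1.09 -0.32  0.06] yaw 1.8052596206222353
```

>>> apply_moves(deltas="0 0 0 0 .005 0 -1;0 0 0 0 .008 0 -1;0 0 0 0 .008 0 -1")

```text
clock: 12.88
position: [0.5679, 0.0855, 0.0963]
tcp_rot: [[-0.973, -0.231, 0.001], [-0.231, 0.973, -0.003], [-0.001, -0.003, -1.0]]
wrist_force: [2.6, -10.9, 0.1]
width: 0.154
grasp_force: 30.0
```

```bash
python3 -c "
from h import *
stt()"
```

```text
station xy mm (-50.95155750718148-0.6035098351832423j) z 0.09628865048048649 F (-11.206827422492646-0.006210615591689894j) 0.0870043912018971 M [-2.33 -0.57  0.19] yaw 1.803878735460629
```

>>> apply_moves(deltas="0 0 0 0 -.009 0 -1;0 0 0 0 -.009 0 -.6;0 0 0 0 -.009 0 -.45;0 0 0 0 -.009 0 -.45;0 0 0 0 -.009 0 -.45;0 0 0 0 -.009 0 -.45;0 0 0 0 -.009 -.05 -.45;0 0 0 0 -.009 -.15 -.45;0 0 0 0 -.009 -.3 -.45;0 0 0 0 -.009 -.4 -.45")

```text
clock: 13.72
position: [0.5681, 0.0861, 0.1995]
tcp_rot: [[-0.973, -0.233, 0.002], [-0.233, 0.973, 0.0], [-0.002, -0.0, -1.0]]
wrist_force: [0.4, 0.6, 0.8]
width: 0.272
grasp_force: 0.0
```

Run:
```python
from h import *
from plant import *
import cv2
stt()
s=get_state();f=grab_frame("wrist");pickle.dump((s,f),open("w4.pkl","wb"))
a=f["img"][:,:,::-1]
cv2.imwrite("pics/w4.png",cv2.resize(a[60:290,260:640],None,fx=2.1,fy=2.1,interpolation=cv2.INTER_CUBIC))
plan([.4446,.168,.23],-.78)
```

```text
station xy mm (-50.38534790735471-0.9517283813534148j) z 0.19945027616519573 F (0.4918546451537907-0.5207818678448823j) 0.7953676026218888 M [ 0.05 -0.02 -0.11] yaw 1.8057771864043253
t 13.77 at [0.5702 0.0864 0.2041] yaw 1.8056 F [ 2.9 -0.   3.2] w 0.272 g 0.0
rot [7.000e-03 1.400e-03 1.646e+00] shift [ 0.4118  0.4344 -0.1066]
```

View pics/w4.png

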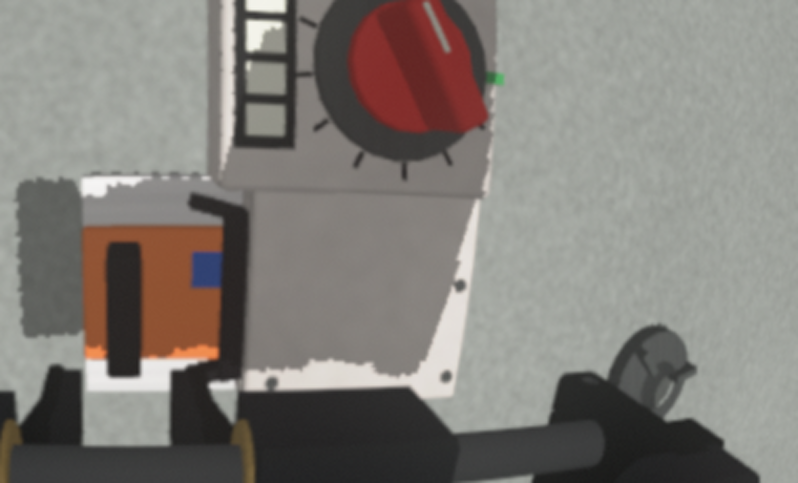

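The plate is home and square. Its tail edge is at column 83, level with the apron end at 81. The knob bar is in view at about (430,60). Next I need its height and angle from depth.

Run:
```python
from h import *
from plant import *
import cv2
s,f=pickle.load(open("w4.pkl","rb"))
print("q",np.round(get_state()["q"],2))
def cloud(T,dirs,D): return (T[:3,:3]@(dirs*D[...,None]).reshape(-1,3).T).T+T[:3,3]
t=grab_frame("top");K=t["intrinsics"];v,u=np.mgrid[:400,:640]
d=np.dstack([(u-K[0,2])/K[0,0],(v-K[1,2])/K[1,1],np.ones_like(u)])
def rep(P,img,D):
    c=img.reshape(-1,3).astype(int);m=(c[:,0]>90)&(c[:,1]<60)&(c[:,2]<70)&(D.ravel()>0)&(np.hypot(P[:,0]-.4446,P[:,1]-.168)<.035)
    z=P[m,2]; print(m.sum(),np.histogram(z,np.arange(.03,.11,.004)))
    h=P[m&(P[:,2]>np.percentile(z,85)-.006)];mu=h[:,:2].mean(0);e,V=np.linalg.eigh(np.cov((h[:,:2]-mu).T));print(len(h),mu,np.sqrt(e),np.arctan2(V[1,1],V[0,1]),np.median(h[:,2]))
rep(cloud(t["cam_to_world"],d,t["depth"]),t["img"],t["depth"])
K=f["intrinsics"];x,y=u-K[0,2],v-K[1,2];r=np.hypot(x,y);th=r/K[0,0]
d=np.dstack([x/r*np.tan(th),y/r*np.tan(th),np.ones_like(r)])
T=np.eye(4);T[:3,:3]=s["tcp_rot"];T[:3,3]=s["position"]
rep(cloud(T@f["tool_from_camera"],d,f["depth"]),f["img"],f["depth"])
```

```text
q [-0.61  0.25  0.44  1.78 -0.12  1.12  1.68]
0 (array([0, 0, 0, 0, 0, 0, 0, 0, 0, 0, 0, 0, 0, 0, 0, 0, 0, 0, 0]), array([0.03 , 0.034, 0.038, 0.042, 0.046, 0.05 , 0.054, 0.058, 0.062,
       0.066, 0.07 , 0.074, 0.078, 0.082, 0.086, 0.09 , 0.094, 0.098,
       0.102, 0.106]))Traceback (most recent call last):
  File "<stdin>", line 13, in <module>
  File "<stdin>", line 12, in rep
    return _quantile_unchecked(
        a, q, axis, out, overwrite_input, method, keepdims, weights)
    return _ureduce(a,
                    func=_quantile_ureduce_func,
    ...<5 lines>...
                    overwrite_input=overwrite_input,
                    method=method)
    r = func(a, **kwargs)
    result = _quantile(arr,
                       quantiles=q,
    ...<2 lines>...
                       out=out,
                       weights=wgt)
    slices_having_nans = np.isnan(arr[-1, ...])
                                  ~~~^^^^^^^^^
IndexError: index -1 is out of bounds for axis 0 with size 0
```

Run:
```python
from h import *
v,u=np.mgrid[:400,:640]
def rep(P,img,D):
    c=img.reshape(-1,3).astype(int);m=(c[:,0]>70)&(c[:,1]<70)&(c[:,2]<75)&(c[:,0]>2*c[:,1])&(D.ravel()>0)&(np.hypot(P[:,0]-.4446,P[:,1]-.168)<.04)
    z=P[m,2]; print(m.sum(),np.histogram(z,np.arange(.042,.1,.003)))
    h=P[m&(P[:,2]>np.percentile(z,85)-.005)];mu=h[:,:2].mean(0);e,V=np.linalg.eigh(np.cov((h[:,:2]-mu).T));print(len(h),mu,np.sqrt(e),np.arctan2(V[1,1],V[0,1]),np.median(h[:,2]))
t=pickle.load(open("f.pkl","rb"))["top"];K=t["intrinsics"]
def go(T,d,f): rep((T[:3,:3]@(d*f["depth"][...,None]).reshape(-1,3).T).T+T[:3,3],f["img"],f["depth"])
go(t["cam_to_world"],np.dstack([(u-K[0,2])/K[0,0],(v-K[1,2])/K[1,1],np.ones_like(u)]),t)
s,f=pickle.load(open("w4.pkl","rb"));K=f["intrinsics"];x,y=u-K[0,2],v-K[1,2];r=np.hypot(x,y);k=np.tan(r/K[0,0])/r
T=np.eye(4);T[:3,:3]=s["tcp_rot"];T[:3,3]=s["position"]
go(T@f["tool_from_camera"],np.dstack([x*k,y*k,np.ones_like(r)]),f)
```

```text
226 (array([ 0,  1,  3,  6, 27, 58, 37, 12,  5,  1,  3,  1,  1,  2, 17, 38, 10,
        4,  0]), array([0.042, 0.045, 0.048, 0.051, 0.054, 0.057, 0.06 , 0.063, 0.066,
       0.069, 0.072, 0.075, 0.078, 0.081, 0.084, 0.087, 0.09 , 0.093,
       0.096, 0.099]))
69 [0.44644823 0.16971177] [0.00450331 0.01412417] -2.386092960292477 0.08849369908777227
3058 (array([   0,    0,    2,    4,   62, 1053,  169,   92,   91,   95,  100,
        107,  105,  113,  163,  864,   38,    0,    0]), array([0.042, 0.045, 0.048, 0.051, 0.054, 0.057, 0.06 , 0.063, 0.066,
       0.069, 0.072, 0.075, 0.078, 0.081, 0.084, 0.087, 0.09 , 0.093,
       0.096, 0.099]))
1077 [0.44688153 0.16694728] [0.00407711 0.01370148] -2.3906465702337845 0.08850143816330383
```

>>> apply_moves(deltas="0 0 .8 .41 .43 -.05 0;0 0 .8 .41 .43 -.05 0;0 0 .8 .41 .43 -.05 0;0 0 .8 .41 .43 -.05 0;0 0 .8 .41 .43 -.05 0;0 0 .8 .41 .43 -.05 0;0 0 .8 .41 .43 -.05 0;0 0 .8 .41 .43 -.05 0;0 0 .8 .41 .43 -.05 0;0 0 .8 .41 .43 -.05 0")

```text
clock: 14.65
position: [0.4426, 0.1669, 0.2087]
tcp_rot: [[-0.58, 0.815, -0.0], [0.815, 0.58, 0.0], [0.0, -0.0, -1.0]]
wrist_force: [0.1, -0.2, -0.1]
width: 0.499
grasp_force: 0.0
```

```bash
python3 -c "
from h import *
plan([.4455,.168,.2],-.818)"
```

```text
t 14.65 at [0.4426 0.1669 0.2087] yaw 0.6186 F [ 0.1 -0.2 -0.1] w 0.499 g 0.0
rot [-2.000e-04 -0.000e+00  9.145e-01] shift [-0.003   0.012   0.0347]
```

>>> apply_moves(deltas="0 0 .9 -.003 .012 .03 .5;0 0 .9 -.003 .012 .03 .5;0 0 .9 -.003 .012 .03 .5;0 0 .9 -.003 .012 .03 .5;0 0 .9 -.003 .012 .03 .5;0 0 .9 -.003 .012 .03 .5;0 0 .9 -.003 .012 .03 .5;0 0 .9 -.003 .012 .03 .5;0 0 .9 -.003 .012 .03 .5;0 0 .9 -.003 .012 .03 .5")

```text
clock: 15.48
position: [0.4455, 0.168, 0.2011]
tcp_rot: [[0.59, 0.807, -0.0], [0.807, -0.59, 0.0], [-0.0, -0.0, -1.0]]
wrist_force: [-0.3, 0.1, -0.3]
width: 0.748
grasp_force: 0.0
```

>>> apply_moves(deltas="0 0 .13 0 0 0 .5;0 0 .13 0 0 0 .5;0 0 .13 0 0 0 .5;0 0 .13 0 0 0 .5")

```text
clock: 15.82
position: [0.4456, 0.168, 0.2011]
tcp_rot: [[0.736, 0.677, -0.0], [0.677, -0.736, 0.0], [-0.0, -0.0, -1.0]]
wrist_force: [-0.8, 0.6, 0.4]
width: 0.75
grasp_force: 0.0
```

```bash
python3 -c "
from h import *
from plant import get_state
plan([.4452,.168,.131],-.818);print(get_state()['q'])"
```

```text
t 15.82 at [0.4456 0.168  0.2011] yaw -0.8267 F [-0.8  0.6  0.4] w 0.75 g 0.0
rot [-0.0001  0.0001 -0.0055] shift [-0.0011 -0.001   0.2803]
[-0.88377913  0.04224312  0.4442861   2.0095893  -0.02055549  1.09417078
 -1.25709851]
```

>>> apply_moves(deltas="0 0 -.005 0 0 .08 .5;0 0 -.005 0 0 .16 .5;0 0 -.005 0 0 .23 .5;0 0 -.005 0 0 .28 .5;0 0 -.005 0 0 .28 0;0 0 -.005 0 0 .28 -1;0 0 -.005 0 0 .28 -1;0 0 -.005 0 0 .28 -1;0 0 -.005 0 0 .28 -1;0 0 -.005 0 0 .28 -1")

```text
clock: 16.65
position: [0.446, 0.1682, 0.1316]
tcp_rot: [[0.732, 0.681, 0.001], [0.681, -0.732, 0.001], [0.001, 0.0, -1.0]]
wrist_force: [0.3, -0.2, -0.3]
width: 0.381
grasp_force: 0.0
```

>>> apply_moves(deltas="0 0 0 0 0 0 -1;0 0 0 0 0 0 -1;0 0 0 0 0 0 -1;0 0 0 0 0 0 -1;0 0 0 0 0 0 -1;0 0 0 0 0 0 -1")

```text
clock: 17.15
position: [0.4457, 0.1681, 0.1311]
tcp_rot: [[0.732, 0.681, -0.0], [0.681, -0.732, 0.0], [-0.0, -0.0, -1.0]]
wrist_force: [-0.8, 0.4, 2.6]
width: 0.16
grasp_force: 30.0
```

>>> apply_moves(deltas="0 0 -.06 0 0 0 -1;0 0 -.12 0 0 0 -1;0 0 -.19 0 0 0 -1;0 0 -.26 0 0 0 -1;0 0 -.33 0 0 0 -1;0 0 -.40 0 0 0 -1;0 0 -.47 0 0 0 -1;0 0 -.54 0 0 0 -1;0 0 -.6 0 0 0 -1;0 0 -.64 0 0 0 -1")

```text
clock: 17.98
position: [0.4462, 0.168, 0.1311]
tcp_rot: [[-0.187, 0.982, 0.001], [0.982, 0.187, 0.0], [0.0, 0.001, -1.0]]
wrist_force: [1.0, 0.5, 0.9]
width: 0.159
grasp_force: 30.0
```

```bash
python3 -c "
from h import *
plan([.4457,.168,.131],1.806-np.pi/2);stt()"
```

```text
t 17.98 at [0.4462 0.168  0.1311] yaw 0.1886 F [1.  0.5 0.9] w 0.159 g 29.999602264724672
rot [ 0.0005  0.     -0.0297] shift [ 0.0004 -0.0018  0.0005]
station xy mm (57.63946209635461+98.51079078170036j) z 0.13113486814834968 F (0.23342867828550648-1.061907694849863j) 0.8540205428640615 M [-0.03 -0.25 -0.06] yaw 0.18857133901488954
```

>>> apply_moves(deltas="0 0 -.02 0 0 0 -1;0 0 -.035 0 0 0 -1;0 0 -.05 0 0 0 -1;0 0 -.05 0 0 0 -1;0 0 -.05 0 0 0 -1")

```text
clock: 18.4
position: [0.4462, 0.168, 0.1311]
tcp_rot: [[-0.258, 0.966, 0.001], [0.966, 0.258, 0.0], [0.0, 0.001, -1.0]]
wrist_force: [3.0, 0.3, -1.0]
width: 0.161
grasp_force: 30.0
```

```bash
python3 -c "
from h import *
plan([.4457,.168,.131],1.806-np.pi/2);stt()"
```

```text
t 18.4 at [0.4462 0.168  0.1311] yaw 0.2608 F [ 3.   0.3 -1. ] w 0.161 g 29.999987916089594
rot [ 0.0005 -0.0001  0.0163] shift [ 0.0006 -0.0018  0.0006]
station xy mm (57.62120225966758+98.50244619517063j) z 0.13114774170946886 F (-0.45465202216475437-2.9919668042011374j) -0.9531135373475793 M [-0.   -0.74 -0.48] yaw 0.2607872438642366
```

>>> apply_moves(deltas="0 0 -.02 0 0 0 -1;0 0 -.03 0 0 0 -1;0 0 -.03 0 0 0 -1;0 0 -.03 0 0 0 -1")

```text
clock: 18.73
position: [0.4461, 0.1679, 0.1311]
tcp_rot: [[-0.303, 0.953, 0.001], [0.953, 0.303, 0.0], [-0.0, 0.001, -1.0]]
wrist_force: [4.9, -0.7, -0.7]
width: 0.165
grasp_force: 30.0
```

```bash
python3 -c "
from h import *
plan([.4457,.168,.131],1.806-np.pi/2);stt()"
```

```text
t 18.73 at [0.4461 0.1679 0.1311] yaw 0.3076 F [ 4.9 -0.7 -0.7] w 0.165 g 30.000463435426354
rot [0.0004 0.     0.0461] shift [ 0.0009 -0.0015  0.0004]
station xy mm (57.544637843763695+98.56734871395929j) z 0.13110712901409144 F (-1.8423482673069103-4.597295339538189j) -0.727502102285909 M [-0.13 -1.04 -0.75] yaw 0.3076111179718529
```

The torque is climbing while the fingers slip on the bar, so the knob is at its stop. I'll release and rise.

>>> apply_moves(deltas="0 0 0 0 0 0 -.4;0 0 0 0 0 0 0;0 0 0 0 0 0 .5;0 0 0 0 0 0 .5;0 0 0 0 0 0 .5;0 0 0 0 0 -.1 .5;0 0 0 0 0 -.25 .5;0 0 0 0 0 -.4 .5;0 0 0 0 0 -.4 .5")

```text
clock: 19.48
position: [0.4482, 0.1691, 0.2376]
tcp_rot: [[-0.304, 0.953, 0.007], [0.953, 0.304, 0.005], [0.002, 0.009, -1.0]]
wrist_force: [2.3, -0.2, 1.2]
width: 0.722
grasp_force: 0.0
```

>>> apply_moves(deltas="0 0 0 -.6 0 0 .5;0 0 0 -.6 0 0 .5;0 0 0 -.6 0 0 .5;0 0 0 -.6 0 0 .5;0 0 0 -.6 0 0 .5;0 0 0 -.6 0 0 .5;0 0 0 -.6 0 0 .5")

```text
clock: 20.07
position: [0.4911, 0.0259, 0.2308]
tcp_rot: [[-0.305, 0.952, -0.001], [0.952, 0.305, 0.0], [0.0, -0.001, -1.0]]
wrist_force: [-0.0, 0.1, -0.1]
width: 0.747
grasp_force: 0.0
```

Run:
```python
from h import *
from plant import *
import cv2
stt()
f=grab_frame("wrist");a=cv2.resize(f["img"][:,:,::-1][0:200,180:460],None,fx=2,fy=2,interpolation=cv2.INTER_CUBIC)
t=grab_frame("top");pickle.dump(t,open("t5.pkl","wb"));b=cv2.resize(t["img"][:,:,::-1][190:280,205:285],None,fx=2.5,fy=2.5,interpolation=cv2.INTER_CUBIC)
o=np.zeros((400,800,3),np.uint8);o[:,:560]=a;o[:b.shape[0],570:770]=b
cv2.imwrite("pics/w5.png",o)
```

```text
station xy mm (-91.06512305357623+87.92231339223036j) z 0.23079332265532565 F (0.1154880101657505-0.0013742946054734334j) -0.1333128740968204 M [-0.04  0.04  0.01] yaw 0.3097128403476263
```

View pics/w5.png

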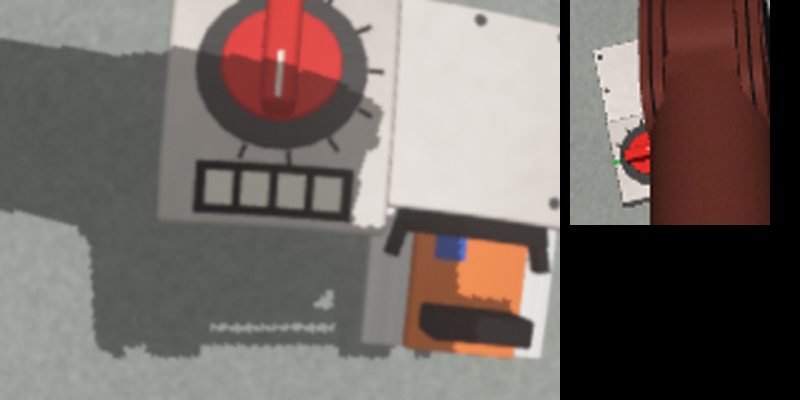

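The knob bar now lies along the station and points at the green tick (tick at (618,160) in the top inset). The plate is home at (465,290), with only the grip bar and tail outside.

```bash
python3 -c "
from plant import *
print(hand_in())"
```

```text
the job is handed in; nothing more can be done
None
```

I handed the job in at about 20 s of the 72 s allowed; no verdict came back. The plate was drawn out, laid flat, let go, then regripped and pushed to the slot's stop. The knob was turned counter-clockwise until it met its zero stop, and I moved none of the bystanders.

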